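# Nip up the first diagonal pair on a veneer press

### The arm

A 7-joint arm with a two-finger parallel gripper is mounted at the origin on the work surface. World frame = base frame: x ahead of the robot, y to its left, z up, the work surface at z = 0. Lengths are in m, angles in rad, forces in N, time in s.
With the tool pointing down it reaches from about 0.425 to 0.925 m from the base axis. Payload 6.8 kg.
Tool frame: the origin (TCP) lies on the centre line of the jaws, within the pads' length; the fingertips stand 11 mm ahead of it and the grasp point (between the pads) lies 8 mm behind it; z points along the fingers, y is the direction in which the jaws open and shut (so a half turn about z gives the same grasp; the last joint's range is limited). The gripper opens to 85 mm and grips with 20 to 120 N. Pads are 22 mm wide; open, the fingers measure 114 mm over their backs; the gripper's body (76 mm by 85 mm) begins 54 mm behind the grasp point. The pads swing forward as they close: fully open they stand 13 mm farther back than shut.
Start: joints at [1.185, 0.477, 0.022, 1.555, -0.011, 1.109, -0.083], TCP at [0.185, -0.649, 0.212] pointing down, gripper open.
Joint ranges: [-2.96, 2.96], [-0.34, 2.1], [-1.41, 1.46], [0.24, 2.44], [-1.37, 4.51], [0.17, 1.92], [-2.96, 2.96]. Speed limits (rad/s): [2.39, 2.39, 3.14, 3.14, 3.14, 3.14, 3.14].

### API

Orientations are given as a rotation vector (axis times angle).
In Python, from bench import r gives the robot as it stands.
- The arm moves only by the tool send_rows, never from a script. Its argument "deltas" is a list of rows, each a list of 7 numbers: the opening, from 0 (shut) to 1 (fully open), then the shift along the tool's x, y, z as a fraction of full scale, then the turn, a rotation vector about the tool's x, y, z as a fraction of full scale. In form: [[hand, x, y, z, ax, ay, az], ...]. A call has 1 to 20 rows; each row is the pose to reach, as a shift and turn from the pose commanded when the call began, along the tool's axes at that moment, turning the shorter way round; what a row does not reach only later rows make up. Full scale, the value 1, is 150 mm for a shift and 180 degrees for a turn. A row lasts 1/12 s, in which the tool goes at most 41.7 mm and 7.16 degrees, less where a joint would pass 70% of its speed; a pose out of reach is approached as far as the arm can. A call with a number of a shift or a turn outside -1 to 1 is refused whole. A call with a gripper value outside its range is refused whole. The fingers move at their own pace and stop on an object; "squeeze" is the grip in N (left out, the last holds). Time passes only in rows, so rows that repeat a pose let the fingers close. It gives the time, the measured TCP pose, the force and the opening at its end, in the units of the state.
- r.get_obs(): the state, without advancing time (a new reading comes with each control period).
- r.grab_frame(name): name is "side" or "top"; returns a dict with "pixels" (384x512x3 uint8, red, green, blue), "camera_matrix" (3x3 intrinsics, pixels), "rvec" (rotation vector, rad) and "tvec" (3), from world to camera coordinates, as OpenCV has them. Camera axes: x right, y down, z forward; pixel columns grow to the right and rows downward; lengths in m; the calibration is good to about 2 mm. A picture is of the moment at which its call begins. There is no depth.
- r.hand_in(): hands the job in, once; it reports no verdict.
The state is a dict: "clock": time; "joints": joint angles; "qvel": joint speeds; "tau": joint torques, N m; "tcp_pos": TCP position; "orientation": TCP orientation; "contact_force": force on the tool from outside, world axes, zero at the start; "moment": the same for the moment, N m; "grip_width": finger opening in m.
Only numpy, scipy, OpenCV 4.12 (cv2) and the standard library are available. Lean on these libraries where they do the work, as an engineer would, in place of code of your own. Each camera call takes 0.05 s, during which the arm holds its last target. There are 200 camera calls.

### The job

Start the first tightening pass on the veneer press in star order: turn the T-knob in the corner with the aluminium L-bracket clockwise (seen from above) just until its bar points at the middle of the press, then do the same with the T-knob diagonally across from it. Do not tighten either past that, and leave the two other knobs slack as they are until I have checked that the panel has not crept.

Things in the scene. Friction and masses are not known exactly. Their poses are not given: they have to be found in the camera images.
- knob_first (a point): Knob to tighten first: dark wooden T-knob in the press corner with the flat aluminium L-bracket. Point: on its turning axis, mid-height of the bar, 77 mm above the bench; x along the bar, z up. Bar 50 mm long, 16 wide, 28 high (62 to 90 mm above the bench), on a 16 mm stem. Turns with light friction (0.1 N m), stays where left; its stop is 50 degrees past the wanted direction.
- knob_across (a point): Knob to tighten second, alike (same point and axes), diagonally across the press, 170 mm from knob_first. Every knob starts slack: its bar is 40 to 60 degrees short of pointing at the middle of the press, that is at the knob diagonally across, and gets there by turning clockwise seen from above.
- knob_side_a (a point): One of the two other knobs, alike (same point and axes), slack, to be left alone; 120 mm from knob_first and from knob_across. The press is a square plywood sandwich, 210 mm a side, fixed to the bench, top face 46 mm above the bench; a steel washer (32 mm across, 3 mm thick) lies under each knob.
- knob_side_b (a point): Last of the four knobs, alike (same point and axes), slack, to be left alone; diagonally across from knob_side_a. Also on the press: the L-bracket along two plate edges, 33 mm or more from the knob's axis, its top 53 mm above the bench, and a loose tin, 36 mm across and 17 mm high, at the middle of the plate.

How it is judged:
On the way, in this order (a step that is already met when the one before it is completed fails the run):
1. the knob by the L-bracket points at the middle of the press while the one across is still slack (y of knob_across in the frame of knob_first between -0.044 and 0.044 m and y of knob_first in the frame of knob_across below -0.085 m), for 0.4 s.
2. then the knob across points at the middle too (y of knob_first in the frame of knob_across between -0.044 and 0.044 m and y of knob_across in the frame of knob_first between -0.044 and 0.044 m), for 0.4 s.
At the end, for the whole second after the job is handed in: The bars of knob_first and knob_across both point at the middle of the press (at each other) within 15 degrees, and the bars of the two other knobs are still slack (30 degrees or more short of it) (all of step 2 and y of knob_side_b in the frame of knob_side_a below -0.085 m and y of knob_side_a in the frame of knob_side_b below -0.085 m); the robot touches nothing.
It fails at once if knob_first or knob_across tightened more than 30 degrees past the middle of the press (y of knob_across in the frame of knob_first above 0.085 m or y of knob_first in the frame of knob_across above 0.085 m).
It fails at once if one of the two other knobs tightened (less than 30 degrees short of pointing at the middle) (not (y of knob_side_b in the frame of knob_side_a below -0.085 m) or not (y of knob_side_a in the frame of knob_side_b below -0.085 m)).
It also fails if it takes over 35 s, if anything falls off the work surface, if the arm or the gripper's body presses on something with over 40 N, if the wrist force passes 120 N, or if a joint passes its speed limit or range.

## Working session

There is one attempt and no reset: what is moved stays moved. The work goes in short steps, Python scripts to look and compute and a tool call to move; the robot and the scene stay as the last step left them, time stands still between calls to the robot, and variables do not carry over. Pictures are saved under pics/ and viewed, about 8 in all and at most 12, crops included, and the job is handed in when it is done.

Besides the shell and the picture viewer there is one more tool, called by a JSON object that holds its "fn" and its "kwargs". send_rows: Moves the arm, as the interface text tells. Shift numbers are shares of 150 mm and turn numbers shares of 180 degrees, none past 1 either way. Its arguments: {"type":"object","properties":{"deltas":{"type":"array","items":{"type":"array","items":{"type":"number"}}},"squeeze":{"type":"number"}},"required":["deltas"]}

```bash
ls; mkdir -p pics
python3 - <<'E'
from bench import r
import cv2,pickle
o=r.get_obs();print(o)
for n in("top","side"):
    f=r.grab_frame(n);pickle.dump(f,open(n+".pkl","wb"));print(n,f["camera_matrix"].tolist(),f["rvec"],f["tvec"])
    cv2.imwrite(f"pics/{n}0.png",f["pixels"][:,:,::-1])
E
```

```text
pics
{'clock': 0.0, 'joints': array([ 1.18491925,  0.4778263 ,  0.02234626,  1.55642696, -0.01145766,
        1.1092979 , -0.08311133]), 'qvel': array([ 0.00014903,  0.00036264, -0.00066198,  0.00174849, -0.00041304,
       -0.00047469, -0.00064537]), 'tau': array([-3.72219856e-04, -5.96460485e+01,  1.60767652e+00, -2.81200558e+01,
        1.24144141e-02,  9.44941188e-03, -1.62295657e-05]), 'tcp_pos': array([ 0.18489678, -0.64854407,  0.21121866]), 'orientation': array([-3.10957294e+00, -4.34720090e-01,  6.71900797e-04]), 'contact_force': array([ 0.09704252, -0.0813673 , -0.43694436]), 'moment': array([ 0.00917557, -0.05029018,  0.00595535]), 'grip_width': 0.08518701086022934}
top [[461.27454112628874, 0.0, 255.80628167560644], [0.0, 461.27454112628874, 195.92789406914056], [0.0, 0.0, 1.0]] [ 2.17704749 -2.12122083  0.08824467] [0.04186347 0.59583069 0.69797394]
side [[346.9097130112653, 0.0, 258.91534313107434], [0.0, 346.9097130112653, 189.65971510219399], [0.0, 0.0, 1.0]] [ 0.60928028 -2.56368271  1.25496394] [0.51415303 0.22044569 0.52848277]
```

View pics/top0.png

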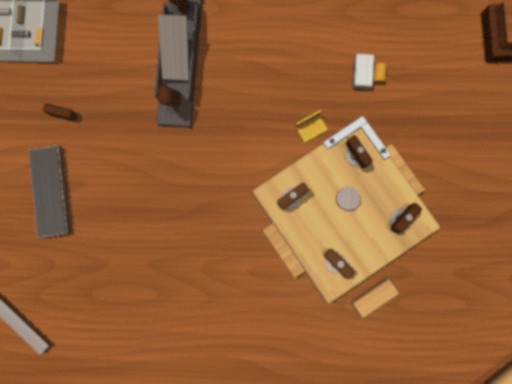

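View pics/side0.png

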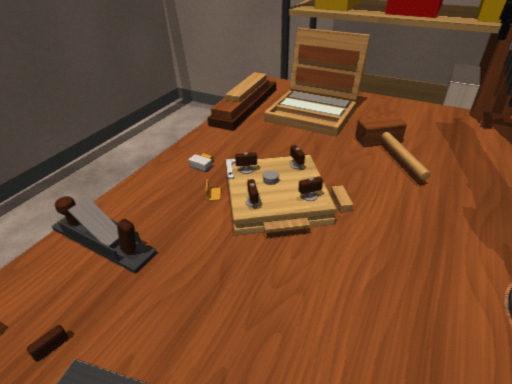

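The top view shows the press with its middle (tin) at (348,198). The L-bracket knob is at about (359,152), the one across at (340,264), and the side knobs at (294,196) and (406,219). The side view agrees, and the arm is not in view.

```bash
cat > h.py <<'E'
import numpy as np,cv2
from scipy.spatial.transform import Rotation as R
def ray(f,uv,z):
    K=f["camera_matrix"];M=cv2.Rodrigues(np.array(f["rvec"]))[0];t=np.array(f["tvec"]).ravel()
    c=-M.T@t;d=M.T@np.linalg.inv(K)@np.array([uv[0],uv[1],1.]);return c+d*(z-c[2])/d[2]
def proj(f,p):
    return cv2.projectPoints(np.array([p],float),np.array(f["rvec"]),np.array(f["tvec"]),f["camera_matrix"],None)[0].ravel()
def blobs(f,box,amin=80):
    # dark wood bars: brightness low; returns centre/axis of each
    im=f["pixels"];g=im.max(2);m=np.zeros(g.shape,np.uint8);x0,y0,x1,y1=box
    m[y0:y1,x0:x1]=(g[y0:y1,x0:x1]<105)
    m=cv2.morphologyEx(m,cv2.MORPH_CLOSE,np.ones((5,5)))
    return [c for c in cv2.findContours(m,cv2.RETR_EXTERNAL,cv2.CHAIN_APPROX_NONE)[0] if cv2.contourArea(c)>amin],m
E
python3 - <<'E'
import pickle
from h import *
f=pickle.load(open("top.pkl","rb"))
M=cv2.Rodrigues(f["rvec"])[0];print("cam",-M.T@f["tvec"])
cs,m=blobs(f,(265,130,430,290))
for c in cs:
    r=cv2.minAreaRect(c);b=cv2.boxPoints(r)
    w=np.array([ray(f,p,.085)[:2] for p in b]);e=w[1]-w[0];e2=w[2]-w[1]
    if np.linalg.norm(e2)>np.linalg.norm(e):e,e2=e2,e
    print(np.round(r[0],1),cv2.contourArea(c),"c",w.mean(0).round(4),"L",np.linalg.norm(e).round(4),np.linalg.norm(e2).round(4),"ang",np.degrees(np.arctan2(e[1],e[0]))%180)
x=f["pixels"][110:310,245:445,::-1]
cv2.imwrite("pics/c.png",cv2.resize(np.hstack([x,cv2.merge([m*255]*3)[110:310,245:445]]),None,fx=2,fy=2,interpolation=2) if 0 else cv2.resize(x,(600,600),interpolation=cv2.INTER_CUBIC))
# light hub in the middle of each bar
E
```

```text
cam [0.51284159 0.03418524 0.76141924]
[339.  263.5] 231.0 c [ 0.4936 -0.0672] L 0.0492 0.0154 ang 46.11459850882895
[405.3 218.2] 431.5 c [ 0.5615 -0.1627] L 0.0522 0.0212 ang 135.83275729265094
[292.7 196.4] 212.0 c [0.5895 0.0014] L 0.0471 0.0156 ang 128.40030052678603
[357.6 153. ] 362.0 c [ 0.6566 -0.0934] L 0.0494 0.0224 ang 34.77794307612561
```

View pics/c.png

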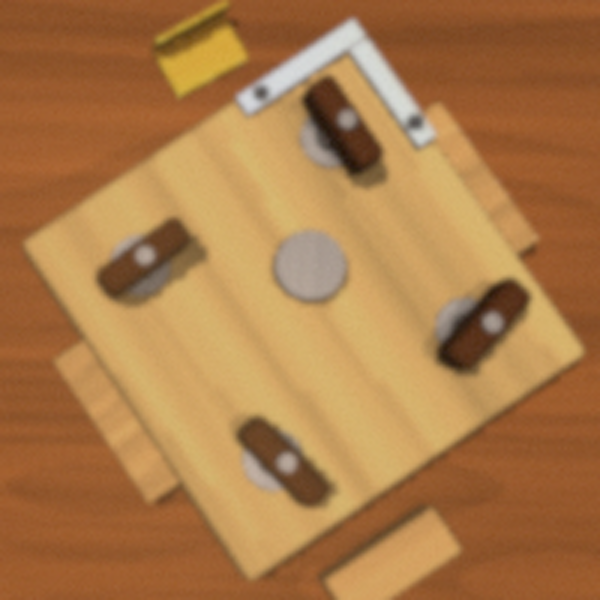

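Run:
```python
import pickle
from h import *
f=pickle.load(open("top.pkl","rb"));s=pickle.load(open("side.pkl","rb"))
K={}
for n,p in dict(first=(360.7,150),across=(340.7,264),left=(293.3,195),right=(409.3,217)).items():
    # refine the light hub as a centroid near the seed
    u,v=map(int,p);w=f["pixels"][v-4:v+5,u-4:u+5].astype(float);g=np.clip(w.min(2)-85,0,None)
    yy,xx=np.mgrid[v-4:v+5,u-4:u+5];q=((xx*g).sum()/g.sum(),(yy*g).sum()/g.sum())
    K[n]=ray(f,q,.092)[:2];print(n,np.round(q,1),K[n].round(4),"side proj",proj(s,[*K[n],.092]).round(0))
print({(a,b):np.linalg.norm(K[a]-K[b]).round(4) for a in K for b in K if a<b})
d=K["across"]-K["first"];print("dir",np.degrees(np.arctan2(d[1],d[0])))
for p in [(268,112),(332,131),(357,95),(297,30)]:print("case",ray(s,p,0.0).round(3))
print("mallet",ray(s,(380,140),0).round(3),ray(s,(425,178),0).round(3)); print("tcp",proj(s,[.185,-.649,.211]), proj(s,[.185,-.649,0.0]))
M=cv2.Rodrigues(s["rvec"])[0];print("cam",-M.T@s["tvec"])
```

```text
first [360.4 149.2] [ 0.6608 -0.0962] side proj [245. 154.]
across [340.3 263.8] [ 0.4934 -0.068 ] side proj [311. 179.]
left [292.8 194.6] [0.5914 0.0016] side proj [252. 185.]
right [408.8 217. ] [ 0.5629 -0.1656] side proj [297. 149.]
{('first', 'left'): np.float64(0.1199), ('first', 'right'): np.float64(0.12), ('across', 'first'): np.float64(0.1697), ('across', 'left'): np.float64(0.1202), ('across', 'right'): np.float64(0.1198), ('left', 'right'): np.float64(0.1696)}
dir 170.43893764856278
case [ 0.796 -0.49   0.   ]
case [ 0.562 -0.453  0.   ]
case [ 0.565 -0.758  0.   ]
case [ 1.131 -1.566  0.   ]
mallet [ 0.42 -0.46  0.  ] [ 0.281 -0.317  0.   ]
tcp [500.60797508  57.22312302] [472.19409769 128.58647198]
cam [0.31973463 0.48399711 0.50572744]
```

Knob spacings come out at 169.6–169.7 mm and 119.8–120.2 mm, matching the given 170 and 120. The target direction is −9.6° (mod 180). The first bar is at about 33°, so it needs about 43° clockwise. The across bar is at about 46°, so about 56°. I'm moving over now.

{"fn": "send_rows", "kwargs": {"deltas": [[1,1,-0.66,0,0,0,0],[1,1,-0.66,0,0,0,0],[1,1,-0.66,0,0,0,0],[1,1,-0.66,0,0,0,0],[1,1,-0.66,0,0,0,0],[1,1,-0.66,0,0,0,0]]}}

```text
clock: 0.6
tcp_pos: [0.3066, -0.5085, 0.212]
orientation: [-3.108, -0.447, -0.003]
contact_force: [0.5, -0.2, -0.3]
grip_width: 0.0853
```

{"fn": "send_rows", "kwargs": {"deltas": [[1,1,-0.66,0,0,0,0],[1,1,-0.66,0,0,0,0],[1,1,-0.66,0,0,0,0],[1,1,-0.66,0,0,0,0],[1,1,-0.66,0,0,0,0],[1,1,-0.66,0,0,0,0]]}}

```text
clock: 1.1
tcp_pos: [0.4223, -0.3731, 0.2121]
orientation: [-3.109, -0.445, -0.002]
contact_force: [0.5, -0.5, -0.6]
grip_width: 0.0854
```

{"fn": "send_rows", "kwargs": {"deltas": [[1,1,-0.66,0,0,0,0],[1,1,-0.66,0,0,0,0],[1,1,-0.66,0,0,0,0],[1,1,-0.66,0,0,0,0],[1,1,-0.66,0,0,0,0],[1,1,-0.66,0,0,0,0]]}}

```text
clock: 1.6
tcp_pos: [0.5387, -0.2374, 0.2119]
orientation: [-3.109, -0.443, -0.002]
contact_force: [-0.0, -0.0, -0.4]
grip_width: 0.0855
```

{"fn": "send_rows", "kwargs": {"deltas": [[0.55,1,-0.66,0,0,0,-0.096],[0.55,1,-0.66,0,0,0,-0.096],[0.55,1,-0.66,0,0,0,-0.096],[0.55,1,-0.66,0,0,0,-0.096],[0.55,1,-0.66,0,0,0,-0.096],[0.55,1,-0.66,0,0,0,-0.096],[0.55,1,-0.66,0,0,0,-0.096],[0.55,1,-0.66,0,0,0,-0.096]]}}

```text
clock: 2.27
tcp_pos: [0.6524, -0.1078, 0.2117]
orientation: [3.011, 0.891, -0.003]
contact_force: [-0.4, -0.7, 1.3]
grip_width: 0.0471
```

{"fn": "send_rows", "kwargs": {"deltas": [[0.55,0.09,-0.035,0.2,0,0,0],[0.55,0.09,-0.035,0.4,0,0,0],[0.55,0.09,-0.035,0.55,0,0,0],[0.55,0.09,-0.035,0.55,0,0,0],[0.55,0.09,-0.035,0.55,0,0,0],[0.55,0.09,-0.035,0.55,0,0,0]]}}

```text
clock: 2.77
tcp_pos: [0.6625, -0.094, 0.1314]
orientation: [3.01, 0.893, 0.003]
contact_force: [0.0, 0.9, 1.0]
grip_width: 0.0472
```

Run:
```python
from bench import r
from h import *
o=r.get_obs();m=R.from_rotvec(o["orientation"]).as_matrix()
print(o["tcp_pos"],m.round(3).tolist(),o["joints"].round(2),"tool delta/150mm",(m.T@(np.array([.6608,-.0962,.072])-o["tcp_pos"])/.15).round(3))
f=r.grab_frame("top");g=r.grab_frame("side")
cv2.imwrite("pics/d.png",cv2.resize(np.hstack([f["pixels"][90:310,245:445],g["pixels"][70:290,170:370]])[:,:,::-1],(800,440),interpolation=cv2.INTER_CUBIC))
```

```text
[ 0.66247653 -0.09398459  0.13141791] [[0.838, 0.545, 0.002], [0.545, -0.838, -0.001], [0.001, 0.002, -1.0]] [ 0.24  0.56 -0.27  1.63  0.17  0.98 -1.08] tool delta/150mm [-0.018  0.006  0.396]
```

View pics/d.png

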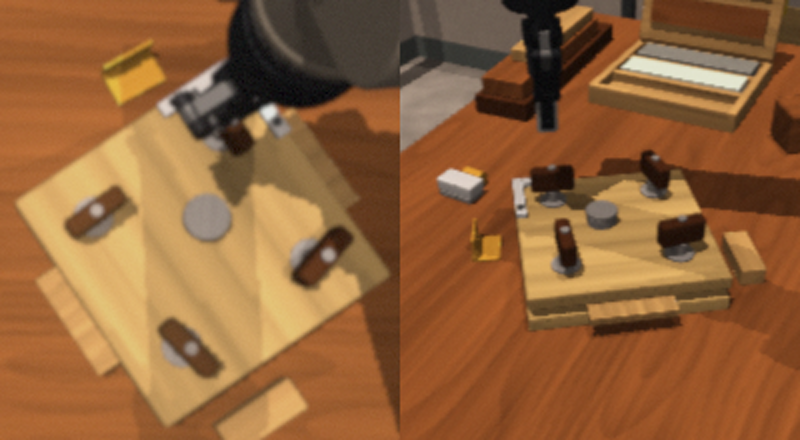

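The left half (top view) shows the gripper over the bracket knob, with its bar end at (237,137). The right half (side view) shows the fingers at (546,125) above the bar at (552,178). They straddle the bar as planned, so I descend and grip lightly.

{"fn": "send_rows", "kwargs": {"deltas": [[0.55,-0.018,0.006,0.1,0,0,0],[0.55,-0.018,0.006,0.2,0,0,0],[0.55,-0.018,0.006,0.3,0,0,0],[0.55,-0.018,0.006,0.38,0,0,0],[0.55,-0.018,0.006,0.38,0,0,0],[0.55,-0.018,0.006,0.38,0,0,0]], "squeeze": 20}}

```text
clock: 3.37
tcp_pos: [0.6603, -0.0943, 0.0731]
orientation: [3.011, 0.897, 0.0]
contact_force: [1.0, 0.3, 0.9]
grip_width: 0.0467
```

{"fn": "send_rows", "kwargs": {"deltas": [[0,0,0,0,0,0,0],[0,0,0,0,0,0,0],[0,0,0,0,0,0,0],[0,0,0,0,0,0,0],[0,0,0,0,0,0,0],[0,0,0,0,0,0,0],[0,0,0,0,0,0,0],[0,0,0,0,0,0,0]]}}

```text
clock: 4.03
tcp_pos: [0.6602, -0.0942, 0.0727]
orientation: [-3.011, -0.897, 0.0]
contact_force: [0.2, 0.3, -0.2]
grip_width: 0.0002
```

```bash
cat > st.py <<'E'
from bench import r
from h import *
o=r.get_obs();m=R.from_rotvec(o["orientation"]).as_matrix()
print(o["tcp_pos"].round(4),"tool y yaw",np.degrees(np.arctan2(m[1,1],m[0,1])).round(2),"tilt z",m[:,2].round(3),o["grip_width"],o["contact_force"].round(1),o["moment"].round(2))
E
python3 st.py
```

```text
[ 0.6602 -0.0942  0.0727] tool y yaw -56.8 tilt z [-0. -0. -1.] 0.00016778541597622048 [ 0.2  0.3 -0.2] [ 0.02 -0.02  0.04]
```

The grip width reads 0, so the bar is not between the pads. Looking before moving anything else.

Run:
```python
from bench import r
from h import *
f=r.grab_frame("top");g=r.grab_frame("side")
p=r.get_obs()["tcp_pos"]
print("top",proj(f,p),"side",proj(g,p), proj(g,[.6608,-.0962,.09]),proj(g,[.6608,-.0962,.062]))
cv2.imwrite("pics/e.png",cv2.resize(np.hstack([f["pixels"][90:190,300:420],g["pixels"][105:205,190:310]])[:,:,::-1],(800,333),interpolation=cv2.INTER_CUBIC))
```

```text
top [356.54680536 152.3200593 ] side [245.391431   161.23837029] [245.26233745 154.2991981 ] [245.75686374 164.62786683]
```

View pics/e.png

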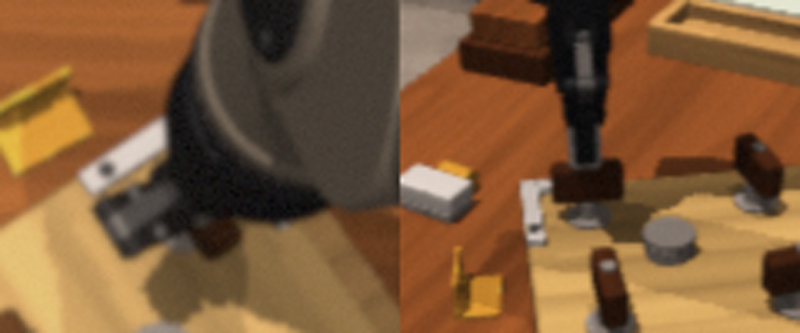

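Run:
```python
import pickle
from h import *
f=pickle.load(open("side.pkl","rb"))
def zat(uv,xy):
    # height of ray at nearest horizontal passage of the vertical line xy
    a,b=ray(f,uv,0),ray(f,uv,.3);d=b-a;t=np.dot(np.array(xy)-a[:2],d[:2])/np.dot(d[:2],d[:2]);p=a+t*d;return p.round(4)
print("d near finger",zat((243,135),(.646,-.069)),"d far finger",zat((243,135),(.679,-.119)))
print("e tip on axis",zat((245.5,154.5),(.660,-.094)))
for z in(.09,.1,.12):print(z,[proj(f,[.660,-.094,z]).round(1), proj(f,[.6463,-.0731,z]).round(1),proj(f,[.6739,-.1149,z]).round(1)])
```

```text
d near finger [ 0.6475 -0.0681  0.1562] d far finger [ 0.6781 -0.1196  0.1237]
e tip on axis [ 0.6592 -0.0945  0.0909]
0.09 [array([245.1, 154.8]), array([245.9, 160.8]), array([244.2, 149.2])]
0.1 [array([244.9, 151. ]), array([245.8, 157. ]), array([244. , 145.4])]
0.12 [array([244.5, 143.3]), array([245.4, 149.1]), array([243.7, 137.7])]
```

{"fn": "send_rows", "kwargs": {"deltas": [[0.55,0,0,0,0,0,0],[0.55,0,0,0,0,0,0],[0.55,0,0,0,0,0,0],[0.55,0,0,0,0,0,0],[0.55,0,0,0,0,0,0],[0.55,0,0,0,0,0,0]]}}

```text
clock: 4.63
tcp_pos: [0.6602, -0.0942, 0.0727]
orientation: [3.011, 0.897, 0.0]
contact_force: [-0.0, -0.9, -0.3]
grip_width: 0.0471
```

Run:
```python
from bench import r
from h import *
f=r.grab_frame("top");g=r.grab_frame("side")
cv2.imwrite("pics/f.png",cv2.resize(np.hstack([f["pixels"][100:200,310:410],g["pixels"][95:195,195:295]])[:,:,::-1],(800,400),interpolation=cv2.INTER_CUBIC))
```

```text
(no output)
```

View pics/f.png

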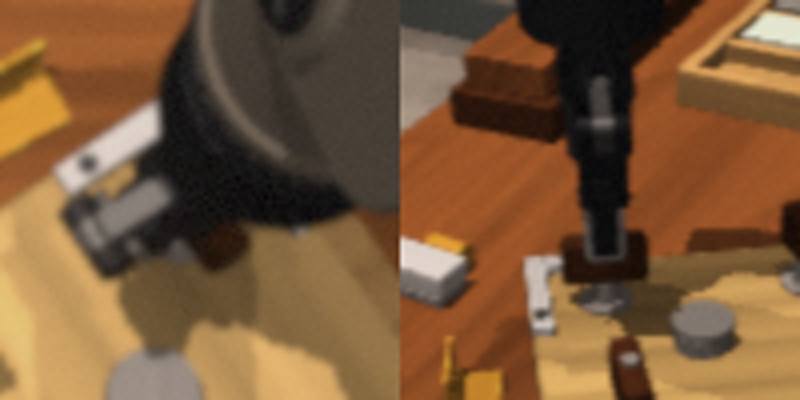

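With the jaws reopened, the side view (right half) puts the near fingertip at (603,262) in the crop. That pixel lies in front of the bar, laterally right, and works out to z≈0.09. So the tips sit about 28 mm higher than the stated tool geometry implies, and the jaws closed just above the bar. The bar itself has not moved. I'll descend about 26 mm more, watching the force.

{"fn": "send_rows", "kwargs": {"deltas": [[0.55,0.002,0.01,0.04,0,0,0],[0.55,0.002,0.01,0.08,0,0,0],[0.55,0.002,0.01,0.08,0,0,0],[0.55,0.002,0.01,0.08,0,0,0]]}}

```text
clock: 5.07
tcp_pos: [0.6606, -0.0953, 0.0598]
orientation: [-3.01, -0.897, 0.002]
contact_force: [-0.7, 0.4, -0.5]
grip_width: 0.0472
```

{"fn": "send_rows", "kwargs": {"deltas": [[0.55,0,0,0.03,0,0,0],[0.55,0,0,0.06,0,0,0],[0.55,0,0,0.09,0,0,0],[0.55,0,0,0.09,0,0,0],[0.55,0,0,0.09,0,0,0]]}}

```text
clock: 5.48
tcp_pos: [0.6609, -0.0953, 0.0467]
orientation: [-3.01, -0.897, 0.001]
contact_force: [0.2, 0.4, -0.1]
grip_width: 0.0469
```

{"fn": "send_rows", "kwargs": {"deltas": [[0,0,0,0,0,0,0],[0,0,0,0,0,0,0],[0,0,0,0,0,0,0],[0,0,0,0,0,0,0],[0,0,0,0,0,0,0],[0,0,0,0,0,0,0]]}}

```text
clock: 5.98
tcp_pos: [0.6619, -0.0959, 0.0476]
orientation: [3.01, 0.897, 0.002]
contact_force: [2.1, -2.2, 2.1]
grip_width: 0.0157
```

```bash
python3 st.py
```

```text
[ 0.6619 -0.0959  0.0476] tool y yaw -56.82 tilt z [ 0.001 -0.001 -1.   ] 0.015747684524089943 [ 2.1 -2.2  2.1] [-0.4  -0.37  0.05]
```

The bar is now held (15.7 mm). Turn clockwise from −56.8 to −99.6, which is 42.8°, or 0.237.

{"fn": "send_rows", "kwargs": {"deltas": [[0,0,0,0,0,0,0.03],[0,0,0,0,0,0,0.06],[0,0,0,0,0,0,0.09],[0,0,0,0,0,0,0.12],[0,0,0,0,0,0,0.15],[0,0,0,0,0,0,0.18],[0,0,0,0,0,0,0.21],[0,0,0,0,0,0,0.237],[0,0,0,0,0,0,0.237],[0,0,0,0,0,0,0.237],[0,0,0,0,0,0,0.237]]}}

```text
clock: 6.9
tcp_pos: [0.6621, -0.0969, 0.0477]
orientation: [3.129, -0.261, 0.003]
contact_force: [2.8, -4.6, -0.3]
grip_width: 0.0156
```

```bash
python3 st.py
```

```text
[ 0.6621 -0.0969  0.0477] tool y yaw -99.53 tilt z [ 0.002 -0.002 -1.   ] 0.015554595627747254 [ 2.8 -4.6 -0.3] [-0.82 -0.66 -0.1 ]
```

{"fn": "send_rows", "kwargs": {"deltas": [[0.55,0,0,0,0,0,0],[0.55,0,0,0,0,0,0],[0.55,0,0,0,0,0,0],[0.55,0,0,0,0,0,0],[0.55,0,0,0,0,0,0],[0.55,0,0,-0.2,0,0,0],[0.55,0,0,-0.4,0,0,0],[0.55,0,0,-0.6,0,0,0],[0.55,-0.25,0,-0.6,0,0,0],[0.55,-0.5,0,-0.6,0,0,0],[0.55,-0.75,0,-0.6,0,0,0],[0.55,-1,0,-0.6,0,0,0],[0.55,-1,0,-0.6,0,0,0]]}}

```text
clock: 7.98
tcp_pos: [0.504, -0.0698, 0.1355]
orientation: [3.13, -0.258, -0.015]
contact_force: [-0.5, 0.0, -0.9]
grip_width: 0.047
```

{"fn": "send_rows", "kwargs": {"deltas": [[0.55,-0.14,0,0,0,0,-0.314],[0.55,-0.14,0,0,0,0,-0.314],[0.55,-0.14,0,0,0,0,-0.314],[0.55,-0.14,0,0,0,0,-0.314],[0.55,-0.14,0,0,0,0,-0.314],[0.55,-0.14,0,0,0,0,-0.314],[0.55,-0.14,0,0,0,0,-0.314],[0.55,-0.14,0,0,0,0,-0.314],[0.55,-0.14,0,0,0,0,-0.314],[0.55,-0.14,0,0,0,0,-0.314],[0.55,-0.14,0,0,0,0,-0.314]]}}

```text
clock: 8.9
tcp_pos: [0.4926, -0.0672, 0.1372]
orientation: [-2.882, -1.249, -0.0]
contact_force: [-0.1, -0.1, 0.2]
grip_width: 0.0472
```

```bash
python3 st.py
python3 - <<'E'
from bench import r
from h import *
o=r.get_obs();m=R.from_rotvec(o["orientation"]).as_matrix()
print("tool delta/150mm",(m.T@(np.array([.4934,-.068,.047])-o["tcp_pos"])/.15).round(3))
f=r.grab_frame("top");g=r.grab_frame("side")
cv2.imwrite("pics/g.png",cv2.resize(np.hstack([f["pixels"][90:310,245:445],g["pixels"][70:290,190:390]])[:,:,::-1],(800,440),interpolation=cv2.INTER_CUBIC))
E
```

```text
[ 0.4926 -0.0672  0.1372] tool y yaw -43.13 tilt z [ 0.  0. -1.] 0.047153314162647675 [-0.1 -0.1  0.2] [-0.04  0.01  0.01]
tool delta/150mm [-0.     0.007  0.602]
```

View pics/g.png

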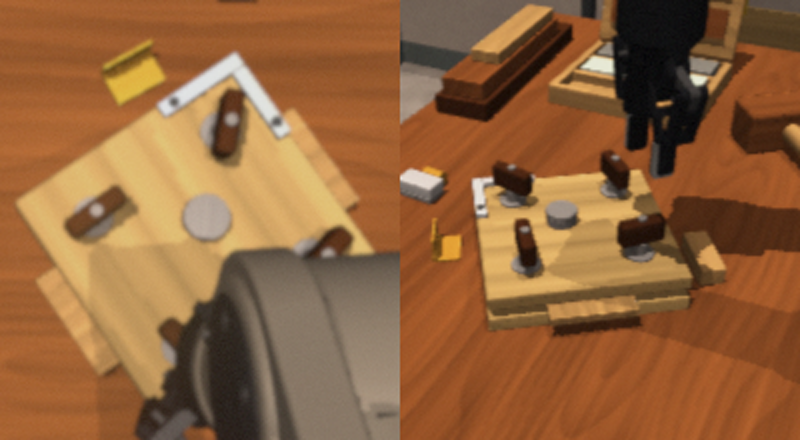

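The bracket knob now points along the diagonal: its bar runs (233,92)–(224,155) in the left crop, about 172° against the 170.4° target. In the right half the fingers at (637,150) and (662,172) straddle the across knob's bar at (641,230). Descending on the second knob.

{"fn": "send_rows", "kwargs": {"deltas": [[0.55,0,0.007,0.15,0,0,0],[0.55,0,0.007,0.3,0,0,0],[0.55,0,0.007,0.4,0,0,0],[0.55,0,0.007,0.48,0,0,0],[0.55,0,0.007,0.54,0,0,0],[0.55,0,0.007,0.6,0,0,0],[0.55,0,0.007,0.6,0,0,0],[0.55,0,0.007,0.6,0,0,0]]}}

```text
clock: 9.67
tcp_pos: [0.4933, -0.0678, 0.0471]
orientation: [-2.88, -1.254, 0.001]
contact_force: [0.4, -0.3, 0.1]
grip_width: 0.0471
```

{"fn": "send_rows", "kwargs": {"deltas": [[0,0,0,0,0,0,0],[0,0,0,0,0,0,0],[0,0,0,0,0,0,0],[0,0,0,0,0,0,0],[0,0,0,0,0,0,0],[0,0,0,0,0,0,0]]}}

```text
clock: 10.17
tcp_pos: [0.4938, -0.0679, 0.0479]
orientation: [2.88, 1.254, 0.001]
contact_force: [-1.7, 0.6, 6.9]
grip_width: 0.0159
```

```bash
python3 st.py
```

```text
[ 0.4938 -0.0679  0.0479] tool y yaw -42.95 tilt z [ 0.001 -0.    -1.   ] 0.015941754903803063 [-1.7  0.6  6.9] [0.08 0.32 0.  ]
```

Held (15.9 mm). Turn 56.6° clockwise, which is 0.314.

{"fn": "send_rows", "kwargs": {"deltas": [[0,0,0,0,0,0,0.03],[0,0,0,0,0,0,0.06],[0,0,0,0,0,0,0.09],[0,0,0,0,0,0,0.12],[0,0,0,0,0,0,0.15],[0,0,0,0,0,0,0.18],[0,0,0,0,0,0,0.21],[0,0,0,0,0,0,0.24],[0,0,0,0,0,0,0.27],[0,0,0,0,0,0,0.295],[0,0,0,0,0,0,0.314],[0,0,0,0,0,0,0.314],[0,0,0,0,0,0,0.314],[0,0,0,0,0,0,0.314],[0,0,0,0,0,0,0.314],[0,0,0,0,0,0,0.314]]}}

```text
clock: 11.5
tcp_pos: [0.4939, -0.0683, 0.0479]
orientation: [3.131, -0.26, 0.002]
contact_force: [-0.7, -1.3, 5.6]
grip_width: 0.0154
```

```bash
python3 st.py
```

```text
[ 0.4939 -0.0683  0.0479] tool y yaw -99.5 tilt z [ 0.001 -0.    -1.   ] 0.01537498453747571 [-0.7 -1.3  5.6] [-0.16  0.28 -0.07]
```

{"fn": "send_rows", "kwargs": {"deltas": [[0.55,0,0,0,0,0,0],[0.55,0,0,0,0,0,0],[0.55,0,0,0,0,0,0],[0.55,0,0,0,0,0,0],[0.55,0,0,0,0,0,0],[0.55,0,0,-0.2,0,0,0],[0.55,0,0,-0.5,0,0,0],[0.55,0,0,-0.75,0,0,0],[0.55,0,0,-1,0,0,0],[0.55,0,0.25,-1,0,0,0],[0.55,0,0.5,-1,0,0,0],[0.55,0,0.75,-1,0,0,0],[0.55,0,1,-1,0,0,0],[0.55,0,1,-1,0,0,0]]}}

```text
clock: 12.67
tcp_pos: [0.4661, -0.2241, 0.1975]
orientation: [3.126, -0.275, 0.0]
contact_force: [0.7, -1.7, 0.1]
grip_width: 0.0471
```

{"fn": "send_rows", "kwargs": {"deltas": [[0.55,0,0.25,0,0,0,0],[0.55,0,0.5,0,0,0,0],[0.55,0,0.75,0,0,0,0],[0.55,0,1,0,0,0,0],[0.55,0,1,0,0,0,0],[0.55,0,1,0,0,0,0],[0.55,0,1,0,0,0,0]]}}

```text
clock: 13.25
tcp_pos: [0.4441, -0.3631, 0.1968]
orientation: [-3.13, 0.259, 0.001]
contact_force: [0.1, -0.0, -0.6]
grip_width: 0.0474
```

```bash
python3 st.py
python3 - <<'E'
from bench import r
from h import *
f=r.grab_frame("top")
cs,m=blobs(f,(265,130,430,290))
for c in cs:
    q=cv2.minAreaRect(c);w=np.array([ray(f,p,.085)[:2] for p in cv2.boxPoints(q)]);e=w[1]-w[0];e2=w[2]-w[1]
    if np.linalg.norm(e2)>np.linalg.norm(e):e=e2
    print(np.round(q[0]),w.mean(0).round(3),"L",np.linalg.norm(e).round(3),"ang",round(np.degrees(np.arctan2(e[1],e[0]))%180,1))
cv2.imwrite("pics/k.png",cv2.resize(f["pixels"][110:310,245:445,::-1],(600,600),interpolation=cv2.INTER_CUBIC))
E
```

```text
[ 0.4441 -0.3631  0.1968] tool y yaw -99.47 tilt z [-0.     0.001 -1.   ] 0.047373088787356916 [ 0.1 -0.  -0.6] [ 0.01 -0.01 -0.02]
[338. 263.] [ 0.494 -0.066] L 0.045 ang 170.2
[405. 218.] [ 0.562 -0.163] L 0.052 ang 135.8
[293. 196.] [0.59  0.001] L 0.048 ang 127.1
[358. 152.] [ 0.658 -0.094] L 0.054 ang 174.4
```

View pics/k.png

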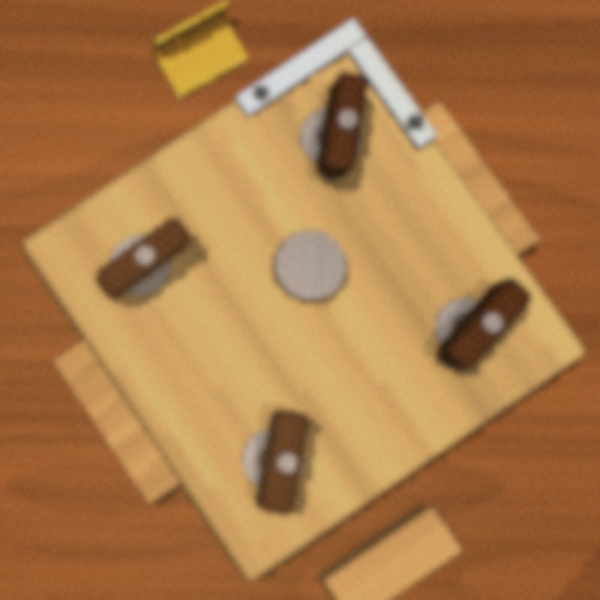

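Both bars, at (345,122) and (284,462), now lie along the diagonal, at 174° and 170° by contour against the 170.4° target. The side knobs at (145,257) and (486,324) and the tin look unchanged, and the arm is clear. Handing in.

```bash
python3 -c "
from bench import r
print(r.hand_in())"
```

```text
the job is handed in; nothing more can be done
None
```

I turned the knob by the L-bracket about 43° clockwise, then the one diagonally across about 57°, so that both bars point at the middle of the press. I handed the job in at about 13 s with the arm clear; it gave no verdict.

**Last checks**
- **Tightened knobs:** the final top view puts the bars at about 174° (bracket knob) and 170° (across knob), against a target of 170.4°. The gripper's own angle on release agreed with the target to 0.1° for both, so the 4° on the bracket knob is probably its visible side face and shadow in the contour.
- **Other two knobs:** the contours read 135.8° both before and after on one, and 128.4° then 127.1° on the other, which is within measuring noise. The tin also looks unmoved.

**One thing disagreed:** the fingertips sat about 28 mm higher than the stated tool geometry implies. My first grip on the bracket knob therefore closed on air just above the bar. I saw this in the side view and the grip reading, went 26 mm lower, and used that height for both knobs. Neither bar was disturbed by the miss.

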